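Shift the mill's gear selector into third

TASK

Put the bench mill's gear lever into third by pushing its ball knob with your fingertips: push it forward out of the second slot to neutral, across to the right, then forward fully home into the third slot (the far right one, marked with three red dots). Do not run it into the first or fourth slot, push gently, and never take the knob between the fingers. Leave the rotor, the ring sieve and the vial beside the selector where they stand.

Things in the scene. Friction and masses are not known exactly. Their poses are not given: they have to be found in the camera images.
- selector: Gear selector box of a bench mill, fixed: blue housing 150 (x) x 110 (y) mm, aluminium gate plate on top, 100 mm above the worktop. Origin: centre of its underside, on the worktop; x forward, y left, z up; turned by up to 0.35 rad. A steel lever (10 mm diameter) with a black ball knob stands up through the plate; it tilts about a pivot 20 mm above the origin, 140 mm from the knob's centre.
- lever_knob (a point): Centre of the black ball knob (36 mm diameter) on the lever, 150 to 160 mm above the worktop; moves with the lever. Below the ball is only the bare lever: 30 mm or more lie free between it and the gate plate.
- shift_across (a joint): Tilt of the lever across the gate, rad: -0.2 = left slots (first, second), +0.2 = right slots (third, fourth), with hard stops there; 0 upright. Stays where it is left; takes about 3 N at the knob to move.
- shift_fore (a joint): Tilt of the lever forward, rad: 0 = neutral (in the cross channel), +0.32 = fully forward (first, third), -0.32 = fully back (second, fourth), with hard stops there. It starts in the second slot at -0.32 to -0.2. Stays where it is left; takes about 3 N at the knob to move.
- gate_centre (a point): Centre of the H-shaped cut, on top of the gate plate, 100 mm above the worktop. A cross channel joins four slots: first = far left (one dot), second = near left (two), third = far right (three red dots), fourth = near right (four). Rounded tongues 17 mm wide part left from right. At the knob the lever has about 8 mm of play forward and back in the channel, 4 mm sideways in a slot.
- neutral_left (a point): Where the knob's centre is when the lever stands in neutral at the left end of the cross channel (28 mm left of the middle, 157 mm above the worktop); fixed to the box.
- neutral_right (a point): Where the knob's centre is when the lever stands in neutral at the right end of the cross channel (28 mm right of the middle, 157 mm above the worktop); fixed to the box.
- third_home (a point): Where the knob's centre is when the lever is fully home in the third slot (44 mm forward and 26 mm right of the middle, 150 mm above the worktop); fixed to the box.
- rotor: Loose grey toothed mill rotor, 65 mm diameter, 40 mm high, standing left of the selector. Origin: centre of its underside. Leave alone.
- ring_sieve: Loose grey ring sieve, 83 mm diameter, 36 mm high, lying right of the selector. Origin: centre of its underside. Leave alone.
- vial_red: Loose glass vial with a red cap, 27 mm diameter, 62 mm high, standing right of the selector, nearer the robot. Origin: centre of its underside. Leave alone.

How it is judged:
By the outcome, as a careful person would: the job done as asked, in the order asked, and still so for the second after the job is handed in, with the robot touching nothing.
It also fails if it takes over 64 s, if anything falls off the work surface, if the arm or the gripper's body presses on something with over 40 N, if the wrist force passes 120 N, or if a joint passes its speed limit or range.

ROBOT

A 6-joint arm with a two-finger parallel gripper is mounted at the origin on a cart in front of the work surface, level with it; the furniture and walls round the work are solid. World frame = base frame: x ahead of the robot, y to its left, z up, the work surface at z = 0. Lengths are in m, angles in rad, forces in N, time in s.
With the tool pointing down it reaches from about 0.35 to 0.85 m from the base axis. Payload 8.1 kg.
Tool frame: the origin (TCP) lies midway between the tips of the shut fingers; the grasp point (between the pads) lies 19 mm behind it; z points along the fingers, y is the line along which they close (so a half turn about z gives the same grasp; the last joint's range is limited). The gripper opens to 93 mm and grips with 3 to 60 N. Pads are 15 mm wide; open, the fingers measure 128 mm over their backs; the gripper's body (75 mm by 188 mm) begins 65 mm behind the grasp point.
Start: joints at [1.259, 0.13, 1.488, -0, 1.523, -0.085], TCP at [0.135, 0.585, 0.219] pointing down, gripper open.
Joint ranges: [-2.96, 2.96], [-0.89, 2.26], [0.02, 2.5], [-1.34, 4.48], [0, 2.73], [-2.66, 2.66]. Speed limits (rad/s): [2.39, 2.39, 2.79, 3.14, 3.14, 3.14].

INTERFACE

Orientations are given as a unit quaternion [w, x, y, z].
In Python, from workcell import status, eyes, job gives the robot as it stands.
- The arm moves only by the tool servo_tool, never from a script. Its arguments are lists of equal length, an entry for each row: "travel": the shift along the tool's x, y, z in mm, a list of three; "twist": the turn about the tool's z in degrees. A call has 1 to 8 rows; each row shifts and turns the commanded pose from where the row before left it, along the tool's axes as they then stand; what a row does not reach is not made up. A row lasts 1/10 s, in which the tool goes at most 50 mm and 8.59 degrees, less where a joint would pass 70% of its speed; a pose out of reach is approached as far as the arm can. A call is refused whole if a number of a shift passes 50 or a number of a turn 8.59, either way. A call with a gripper value outside its range is refused whole. "fingers" is the gripper's target within -1 to 1 (shut at 1, half-way at 0, fully open at -1), set as the call begins (left out, the last holds). The fingers move at their own pace and stop on an object; "squeeze" is the grip in N (left out, the last holds). Time passes only in rows, so rows that do not move let the fingers close. It gives the time, the measured TCP pose, the force, the opening and the grip force at its end, in the units of the state.
- status.get_state(): the state, without advancing time (a new reading comes with each control period).
- eyes.get_image(name): name is "scene" or "side" or "wrist"; returns (picture, depth): 384x512x3 uint8, blue, green, red; 384x512 float32, m along the optical axis (not along the pixel's ray), 0 where there is no reading.
- eyes.camera_params(name): a dict with "intrinsics" (3x3 intrinsics, pixels), "D" ([k1, k2, p1, p2, k3] as OpenCV has them; the pictures are not rectified), "world_from_camera" (4x4, takes a point from camera to world coordinates). Camera axes: x right, y down, z forward; pixel columns grow to the right and rows downward; lengths in m; the calibration is good to about 2 mm. A picture is of the moment at which its call begins: read the wrist's pose just before it. camera_params takes no time and is no camera call; for the wrist camera it gives the pose at the moment of the call.
- job.sign_off(): hands the job in; it is judged then, once.
Trained networks look in the newest picture that a camera, given by its name, has taken for a name from the list of things; names that differ only in an ending like _2 or _b are one class to them, and where a whole thing is asked for, a point or a joint stands for the part that bears it (a point fixed in the world has none). Each returns a list of dicts, best first, with "conf" (0 to 1); they miss things now and then, are a little off and sometimes report something else, mostly with a low value. They report only what shows in the picture. A call takes as long as a camera call.
- eyes.spot_in(camera, query): "xyz" ([x, y, z] in m, in world coordinates, good to about 4 mm: the middle of the surface that is visible of it).
The state is a dict: "time": time; "joint_positions": joint angles; "joint_vel": joint speeds; "joint_torque": joint torques, N m; "position": TCP position; "tool_rot": TCP orientation; "force": force on the tool from outside, world axes, zero at the start; "wrist_torque": the same for the moment, N m; "grip_width": opening from 0.0 (shut) to 1.0 (fully open); "grasp_force": force on a finger pad.
Only numpy, scipy, OpenCV 4.12 (cv2) and the standard library are available. Lean on these libraries where they do the work, as an engineer would, in place of code of your own. Each camera call takes 0.05 s, during which the arm holds its last target. There are 200 camera calls.

## Working session

There is one attempt and no reset: what is moved stays moved. The work goes in short steps, Python scripts to look and compute and a tool call to move; the robot and the scene stay as the last step left them, time stands still between calls to the robot, and variables do not carry over. Pictures are saved under pics/ and viewed, at most 10 in all, crops included, and the job is handed in when it is done.

Besides the shell and the picture viewer there is one more tool, called after ">>>" as name([rows], argument=value, ...), one row to a line, values as JSON. servo_tool: Moves the arm, as the interface text tells. Its arguments: {"type":"object","properties":{"travel":{"type":"array"},"twist":{"type":"array"},"fingers":{"type":"number"},"squeeze":{"type":"number"}},"required":["travel","twist"]}

```bash
mkdir -p pics; python3 - <<'E'
from workcell import status, eyes
import cv2
s=status.get_state(); print({k:s[k] for k in("time","position","tool_rot","force","grip_width")})
for c in("scene","side"):
    im,d=eyes.get_image(c); cv2.imwrite(f"pics/{c}0.png",im)
    for q in("lever_knob","selector","gate_centre","rotor","ring_sieve","vial_red","third_home","neutral_right"):
        print(c,q,[( [round(float(v),3) for v in r["xyz"]],round(r["conf"],2)) for r in eyes.spot_in(c,q)[:2]])
E
```

```text
{'time': 0.0, 'position': array([0.13470781, 0.58408048, 0.21758844]), 'tool_rot': array([-1.77990212e-04,  1.13161508e-01,  9.93576162e-01, -9.23042470e-04]), 'force': array([-0.202162  , -0.41872803,  0.1169834 ]), 'grip_width': 0.9978209211535555}
scene lever_knob [([0.487, 0.012, 0.161], 0.66), ([0.485, 0.018, 0.167], 0.17)]
scene selector [([0.495, 0.002, 0.097], 0.56)]
scene gate_centre [([0.497, 0.007, 0.101], 0.79)]
scene rotor [([0.498, 0.128, 0.037], 0.95)]
scene ring_sieve [([0.547, -0.17, 0.02], 0.63)]
scene vial_red [([0.441, -0.122, 0.04], 0.67)]
scene third_home [([0.495, 0.006, 0.104], 0.67)]
scene neutral_right [([0.497, 0.01, 0.101], 0.67)]
side lever_knob [([0.494, -0.0, 0.157], 0.73), ([0.502, -0.062, 0.088], 0.2)]
side selector [([0.503, -0.065, 0.091], 0.83)]
side gate_centre [([0.499, -0.065, 0.094], 0.75)]
side rotor []
side ring_sieve [([0.545, -0.171, 0.02], 0.72), ([0.504, -0.062, 0.089], 0.23)]
side vial_red [([0.443, -0.139, 0.046], 0.59), ([0.496, -0.001, 0.158], 0.39)]
side third_home [([0.49, -0.001, 0.158], 0.75), ([0.503, -0.063, 0.089], 0.68)]
side neutral_right [([0.503, -0.06, 0.089], 0.82)]
```

View pics/scene0.png

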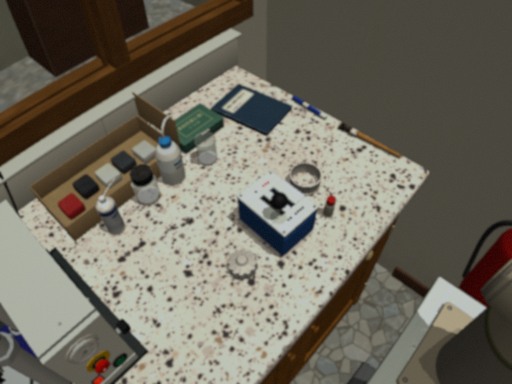

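View pics/side0.png

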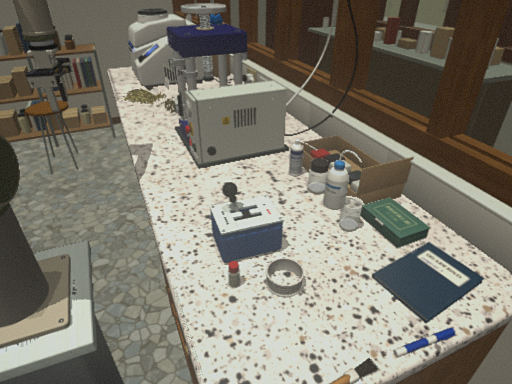

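The scene picture shows the box at about (277,212) and the knob at (279,200). In the side picture the box is at (247,228) and the knob at (230,190). Next I'll fit the plate's pose from the depth.

```bash
cat > h.py <<'E'
import numpy as np, cv2
from workcell import status, eyes
def cloud(c):
    P=eyes.camera_params(c); im,d=eyes.get_image(c)
    v,u=np.nonzero(d>0); K=np.array(P["intrinsics"],float)
    n=cv2.undistortPoints(np.c_[u,v].astype(float)[:,None],K,np.array(P["D"],float))[:,0]
    z=d[v,u].astype(float); T=np.array(P["world_from_camera"])
    return np.c_[n*z[:,None],z]@T[:3,:3].T+T[:3,3], im[v,u], im, P
def knob(p):
    m=(np.abs(p[:,0]-.49)<.13)&(np.abs(p[:,1])<.12)&(p[:,2]>.138)&(p[:,2]<.18); q=p[m]
    if len(q)<8: return None
    from scipy.optimize import least_squares
    r=least_squares(lambda c:np.linalg.norm(q-c,axis=1)-.018,q.mean(0)-[0,0,.01],loss="soft_l1",f_scale=.002)
    return r.x.round(4),len(q)
E
python3 - <<'E'
from h import *
for c in("scene","side"):
    p,col,im,P=cloud(c)
    m=(np.abs(p[:,0]-.5)<.12)&(np.abs(p[:,1])<.11)
    q=p[m&(p[:,2]>.094)&(p[:,2]<.108)]; 
    print(c,len(q),"zmed",np.median(q[:,2]),cv2.minAreaRect((q[:,:2]*1000).astype(np.float32)),"knob",knob(p))
    x,y=(247,215) if c=="side" else (277,208)
    cv2.imwrite(f"pics/{c}c.png",cv2.resize(im[y-50:y+50,x-60:x+60],None,fx=6,fy=6,interpolation=cv2.INTER_CUBIC))
E
```

```text
scene 2363 zmed 0.09843067731119692 ((518.2631225585938, -17.9022216796875), (112.62805938720703, 152.8425750732422), 85.75208282470703) knob (array([0.4902, 0.0103, 0.1527]), 243)
side 1713 zmed 0.1004277013954763 ((519.05810546875, -18.443740844726562), (112.44332885742188, 149.8462677001953), 85.9312973022461) knob (array([0.4913, 0.0106, 0.1544]), 192)
```

View pics/sidec.png

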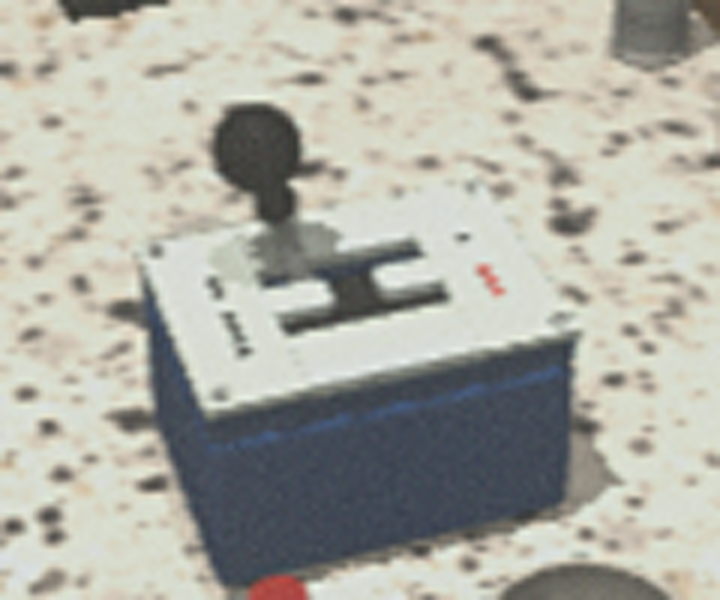

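View pics/scenec.png

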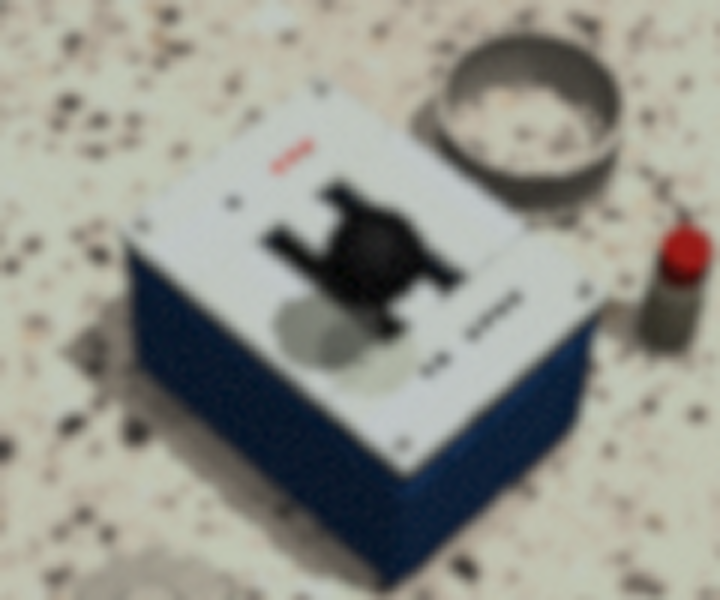

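The views agree: box centre (0.519, -0.018), yaw -0.073, and knob at 30 mm back and 27 mm left in the box frame. That is where the second slot should be. I'll approach above and behind it with the fingers shut.

>>> servo_tool([
  [-30,-34,0],
  [-30,-34,0],
  [-30,-34,0],
  [-30,-34,0],
  [-30,-34,0],
  [-30,-34,0],
  [-30,-34,0],
  [-30,-34,0],
], twist=[0,0,0,0,0,0,0,0], fingers=1, squeeze=10)

```text
time: 1.8
position: [0.3081, 0.2641, 0.2189]
tool_rot: [0.0, 0.113, 0.994, 0.0]
force: [-0.3, 0.4, 0.2]
grip_width: 0.363
grasp_force: 0.0
```

>>> servo_tool([
  [-30,-34,0],
  [-30,-34,0],
  [-30,-34,0],
  [-30,-34,0],
  [-30,-34,0],
  [0,0,0],
  [0,0,0],
  [0,0,0],
], twist=[0,0,0,0,0,-4.4,-4.4,0])

```text
time: 2.6
position: [0.4156, 0.0657, 0.2187]
tool_rot: [0.0, 0.037, 0.999, 0.0]
force: [-0.4, -0.4, 0.1]
grip_width: 0.008
grasp_force: 0.0
```

```bash
cat >> h.py <<'E'
from scipy.spatial.transform import Rotation as R
C=np.array([.5187,-.0182]); B=np.array([[.9973,-.0732],[.0732,.9973]])
def tool():
    s=status.get_state(); q=s["tool_rot"]; M=R.from_quat([*q[1:],q[0]]).as_matrix()
    print("t",round(s["time"],2),"tcp box mm",(B@(s["position"][:2]-C)*1000).round(1),"z",round(s["position"][2]*1000,1),"yaw of -toolx vs box deg",round(np.degrees(np.arctan2(*(B@-M[:2,0])[::-1])),2),"toolz",M[:,2].round(3),"F",np.round(s["force"],1),"w",round(s["grip_width"],2))
def kn(cs=("scene","side")):
    for c in cs:
        k=knob(cloud(c)[0])
        if k: print(c,"knob box mm",(B@(k[0][:2]-C)*1000).round(1),"z",k[0][2],k[1])
E
python3 -c "
from h import *
tool()"
```

```text
t 2.6 tcp box mm [-108.9   76.2] z 218.7 yaw of -toolx vs box deg -0.0 toolz [ 0.  0. -1.] F [-0.4 -0.4  0.1] w 0.01
```

>>> servo_tool([
  [-10,-25,0],
  [-10,-25,0],
  [0,0,20],
  [0,0,20],
  [0,0,20],
  [0,0,18],
  [-8,0,0],
  [0,0,0],
], twist=[0,0,0,0,0,0,0,0])

```text
time: 3.4
position: [0.4406, 0.0146, 0.1412]
tool_rot: [0.0, 0.037, 0.999, -0.0]
force: [0.5, 0.6, 0.7]
grip_width: 0.007
grasp_force: 0.0
```

```bash
python3 - <<'E'
from h import *
tool(); kn(("side",))
p,c,im,P=cloud("side")
cv2.imwrite("pics/s2.png",cv2.resize(im[140:270,160:310],None,fx=4,fy=4,interpolation=cv2.INTER_CUBIC))
E
```

```text
t 3.4 tcp box mm [-80.3  26.9] z 141.2 yaw of -toolx vs box deg -0.04 toolz [ 0. -0. -1.] F [0.5 0.6 0.7] w 0.01
side knob box mm [-55.2  14.6] z 0.1622 304
```

View pics/s2.png

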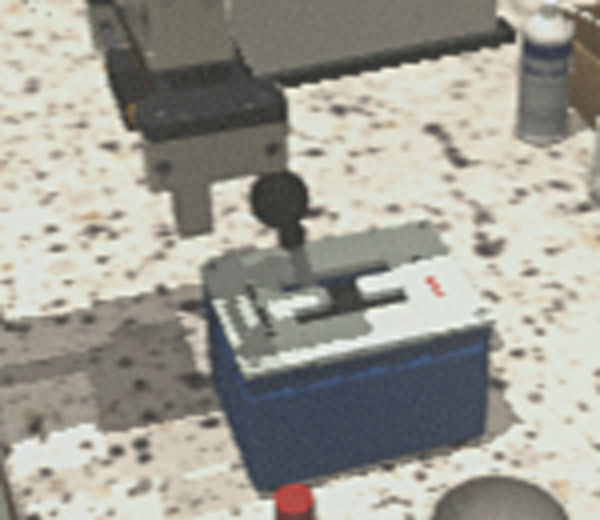

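The picture shows the shut fingers (crop 195,235) squarely behind the knob (278,200). The wide gripper body is well above the ball. I'll push forward gently, stopping short of neutral.

>>> servo_tool([
  [-10,0,0],
  [-10,0,0],
  [-4,0,0],
  [-4,0,0],
  [-4,0,0],
  [-4,0,0],
  [-4,0,0],
  [0,0,0],
], twist=[0,0,0,0,0,0,0,0])

```text
time: 4.3
position: [0.48, 0.0114, 0.1405]
tool_rot: [0.0, 0.037, 0.999, 0.0]
force: [-2.2, 0.8, 2.0]
grip_width: 0.005
grasp_force: 1.4
```

```bash
cat >> h.py <<'E'
def kn(cs=("scene","side")):
    for c in cs:
        p,col,_,_=cloud(c); k=knob(p[col.max(1)<75])
        if k: print(c,"knob box mm",(B@(k[0][:2]-C)*1000).round(1),"z",k[0][2],k[1])
E
python3 -c "
from h import *
tool();kn()"
```

```text
t 4.3 tcp box mm [-40.8  26.7] z 140.5 yaw of -toolx vs box deg 0.0 toolz [ 0.  0. -1.] F [-2.2  0.8  2. ] w 0.01
scene knob box mm [-36.3  28.1] z 0.1598 63
side knob box mm [-14.7  27.2] z 0.1564 135
```

>>> servo_tool([
  [-4,0,0],
  [-4,0,0],
  [-3,0,0],
  [-3,0,0],
  [-1,0,0],
  [0,0,0],
], twist=[0,0,0,0,0,0])

```text
time: 5.0
position: [0.4948, 0.0103, 0.1405]
tool_rot: [-0.0, 0.037, 0.999, -0.0]
force: [-2.0, 0.6, 2.0]
grip_width: 0.004
grasp_force: 1.3
```

>>> servo_tool([
  [10,0,0],
  [15,0,0],
  [15,0,0],
  [0,0,0],
], twist=[0,0,0,0])

```text
time: 5.4
position: [0.4533, 0.0134, 0.1403]
tool_rot: [-0.0, 0.037, 0.999, -0.0]
force: [0.8, -0.0, -0.6]
grip_width: 0.003
grasp_force: 0.0
```

```bash
python3 -c "
from h import *
tool();kn()"
```

```text
t 5.4 tcp box mm [-67.5  26.7] z 140.3 yaw of -toolx vs box deg 0.01 toolz [-0. -0. -1.] F [ 0.8 -0.  -0.6] w 0.0
scene knob box mm [-35.2  28.1] z 0.1653 68
side knob box mm [-0.2 27.7] z 0.1576 159
```

Neutral left is reached, with the knob at (-0.2, 27.7). Next I'll go round to the left of the knob.

>>> servo_tool([
  [0,30,0],
  [0,30,0],
  [-22,0,0],
  [-22,0,0],
  [-23,0,0],
  [0,0,0],
  [0,0,0],
], twist=[0,0,0,0,0,0,0])

```text
time: 6.2
position: [0.5261, 0.0682, 0.1402]
tool_rot: [-0.0, 0.037, 0.999, -0.0]
force: [-0.0, 0.1, 0.1]
grip_width: 0.002
grasp_force: 0.0
```

>>> servo_tool([
  [0,-10,0],
  [0,-10,0],
  [0,-5,0],
  [0,-5,0],
  [0,-5,0],
  [0,-5,0],
  [0,0,0],
], twist=[0,0,0,0,0,0,0])

```text
time: 6.9
position: [0.5233, 0.0277, 0.141]
tool_rot: [0.0, 0.037, 0.999, -0.0]
force: [0.9, 1.0, 1.6]
grip_width: 0.001
grasp_force: 0.7
```

```bash
python3 -c "
from h import *
tool();kn()"
```

```text
t 6.9 tcp box mm [ 1.2 46.1] z 141.0 yaw of -toolx vs box deg -0.02 toolz [ 0.001 -0.    -1.   ] F [0.9 1.  1.6] w 0.0
scene knob box mm [-0.3 27.2] z 0.1607 163
side knob box mm [-0. 14.] z 0.159 177
```

>>> servo_tool([
  [0,-6,0],
  [0,-6,0],
  [0,-6,0],
  [0,-6,0],
  [0,-6,0],
  [0,-5,0],
  [0,-3,0],
  [0,0,0],
], twist=[0,0,0,0,0,0,0,0])

```text
time: 7.8
position: [0.52, -0.0104, 0.1404]
tool_rot: [-0.0, 0.037, 0.999, -0.0]
force: [-0.1, 0.1, -0.7]
grip_width: 0.004
grasp_force: 0.0
```

```bash
python3 -c "
from h import *
tool();kn()"
```

```text
t 7.8 tcp box mm [0.7 7.9] z 140.4 yaw of -toolx vs box deg -0.03 toolz [-0.001 -0.001 -1.   ] F [-0.1  0.1 -0.7] w 0.0
scene knob box mm [-0.  -9.1] z 0.1624 169
side knob box mm [  0.1 -24.2] z 0.1583 180
```

>>> servo_tool([
  [0,-2,0],
  [0,-2,0],
  [0,-1,0],
  [0,0,0],
], twist=[0,0,0,0])

```text
time: 8.3
position: [0.5195, -0.0144, 0.1402]
tool_rot: [-0.0, 0.037, 0.999, 0.0]
force: [-0.2, 4.3, -2.2]
grip_width: 0.005
grasp_force: 1.4
```

```bash
python3 -c "
from h import *
tool();kn(['side'])"
```

```text
t 8.3 tcp box mm [0.5 3.9] z 140.2 yaw of -toolx vs box deg 0.01 toolz [-0.001  0.    -1.   ] F [-0.2  4.3 -2.2] w 0.01
side knob box mm [  0.2 -28. ] z 0.1576 185
```

Neutral right is reached, with the knob at (0, -28). Next I'll go round behind it.

>>> servo_tool([
  [0,12,0],
  [0,12,0],
  [22,0,0],
  [22,0,0],
  [22,0,0],
  [0,-27,0],
  [0,-28,0],
  [0,0,0],
], twist=[0,0,0,0,0,0,0,0])

```text
time: 9.15
position: [0.452, -0.0423, 0.1413]
tool_rot: [0.001, 0.037, 0.999, -0.001]
force: [0.1, 0.2, -0.6]
grip_width: 0.007
grasp_force: 0.0
```

>>> servo_tool([
  [-15,0,0],
  [-15,0,0],
  [-5,0,0],
  [-5,0,0],
  [-5,0,0],
  [-5,0,0],
  [-5,0,0],
  [0,0,0],
], twist=[0,0,0,0,0,0,0,0])

```text
time: 9.95
position: [0.507, -0.0446, 0.1406]
tool_rot: [0.0, 0.037, 0.999, 0.0]
force: [-1.3, 1.3, 1.0]
grip_width: 0.006
grasp_force: 1.0
```

```bash
python3 -c "
from h import *
tool();kn(['side'])"
```

```text
t 9.95 tcp box mm [ -9.7 -27.2] z 140.6 yaw of -toolx vs box deg 0.0 toolz [ 0.  0. -1.] F [-1.3  1.3  1. ] w 0.01
side knob box mm [ 16.3 -27.6] z 0.1569 130
```

>>> servo_tool([
  [-5,0,0],
  [-5,0,0],
  [-5,0,0],
  [-5,0,0],
  [-3,0,0],
  [-2,0,0],
  [-1,0,0],
  [0,0,0],
], twist=[0,0,0,0,0,0,0,0])

```text
time: 10.8
position: [0.5326, -0.0467, 0.1406]
tool_rot: [-0.0, 0.037, 0.999, -0.0]
force: [-3.1, 0.3, -2.9]
grip_width: 0.005
grasp_force: 1.4
```

>>> servo_tool([
  [-2,0,0],
  [-1,0,0],
  [0,0,0],
], twist=[0,0,0])

```text
time: 11.1
position: [0.5357, -0.0469, 0.1407]
tool_rot: [0.0, 0.037, 0.999, -0.0]
force: [-3.1, 1.0, -3.2]
grip_width: 0.006
grasp_force: 1.5
```

```bash
python3 -c "
from h import *
tool();kn(['side'])"
```

```text
t 11.1 tcp box mm [ 19.1 -27.3] z 140.7 yaw of -toolx vs box deg 0.0 toolz [ 0. -0. -1.] F [-3.1  1.  -3.2] w 0.01
side knob box mm [ 44.5 -26.1] z 0.1508 134
```

>>> servo_tool([
  [-1,0,0],
  [0,0,0],
], twist=[0,0])

```text
time: 11.35
position: [0.5364, -0.0469, 0.1406]
tool_rot: [-0.0, 0.037, 0.999, 0.0]
force: [-5.1, 0.6, -2.0]
grip_width: 0.007
grasp_force: 2.2
```

>>> servo_tool([
  [-1,0,0],
  [0,0,0],
], twist=[0,0])

```text
time: 11.55
position: [0.5371, -0.0469, 0.1404]
tool_rot: [-0.001, 0.037, 0.999, 0.0]
force: [-6.1, 0.7, -1.7]
grip_width: 0.005
grasp_force: 3.1
```

The force is rising, so the lever is at its stop. I'll back off and check.

>>> servo_tool([
  [10,0,0],
  [25,0,0],
  [30,0,0],
  [30,0,0],
  [0,0,-30],
  [0,0,-30],
  [0,0,-20],
  [0,0,0],
], twist=[0,0,0,0,0,0,0,0])

```text
time: 12.35
position: [0.4454, -0.0406, 0.2252]
tool_rot: [0.005, 0.037, 0.999, -0.001]
force: [0.3, -0.1, 0.1]
grip_width: 0.006
grasp_force: 0.0
```

```bash
python3 - <<'E'
from h import *
tool();kn()
for q in("rotor","ring_sieve","vial_red"): print(q,[r["xyz"] for r in eyes.spot_in("scene",q)[:1]],[r["xyz"] for r in eyes.spot_in("side",q)[:1]])
im=eyes.get_image("side")[0]
cv2.imwrite("pics/s3.png",cv2.resize(im[140:300,160:320],None,fx=3.7,fy=3.7,interpolation=cv2.INTER_CUBIC))
E
```

```text
t 12.35 tcp box mm [-71.5 -27.7] z 225.2 yaw of -toolx vs box deg 0.0 toolz [ 0.009 -0.002 -1.   ] F [ 0.3 -0.1  0.1] w 0.01
scene knob box mm [ 43.8 -26.7] z 0.1486 169
side knob box mm [ 44.9 -26.2] z 0.1508 161
rotor [[0.4977, 0.1266, 0.0349]] []
ring_sieve [[0.5219, -0.1373, 0.0177]] [[0.5449, -0.1715, 0.0194]]
vial_red [[0.4393, -0.1237, 0.0413]] [[0.4424, -0.141, 0.041]]
```

View pics/s3.png

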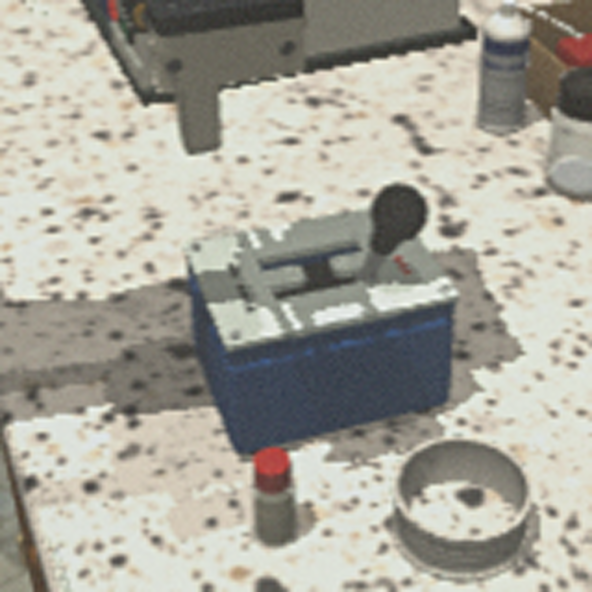

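The knob (crop 400,213) stands over the three red dots, measured at (44.4, -26.4) against third_home at (44, -26). The fingers (200,150) are well clear. The vial, sieve and rotor haven't moved.

```bash
python3 -c "
from workcell import job
print(job.sign_off())"
```

```text
the job is handed in; nothing more can be done
None
```

The lever is fully home in third, measured within 1 mm of third_home; it was pushed by fingertips only, the rotor, sieve and vial were left where they stood, and the job was handed in after about 13 s of robot time.

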